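# Seat a plane iron on the locating pin of a blade jig and clamp it

### The arm

A 6-joint arm with a two-finger parallel gripper is mounted at the origin on the work surface; the furniture and walls round the work are solid. World frame = base frame: x ahead of the robot, y to its left, z up, the work surface at z = 0. Lengths are in m, angles in rad, forces in N, time in s.
With the tool pointing down it reaches from about 0.3 to 0.775 m from the base axis. Payload 14.6 kg.
Tool frame: the origin (TCP) lies on the centre line of the jaws, within the pads' length; the fingertips stand ctrl.tcp_to_tips ahead of it and the grasp point (between the pads) lies 2 mm behind it (ctrl.tcp_to_tips is the distance from the TCP to the fingertips, in m); z points along the fingers, y is the line along which they close (so a half turn about z gives the same grasp; the last joint's range is limited). The gripper opens to 94 mm and grips with 3 to 60 N. Pads are 16 mm wide; open, the fingers measure 119 mm over their backs; the gripper's body (75 mm by 177 mm) begins 78 mm behind the grasp point.
Start: joints at [-1.183, 0.3, 1.521, -0, 1.321, -0.067], TCP at [0.242, -0.494, 0.192] pointing down, gripper open.
Joint ranges: [-3.03, 3.03], [-0.79, 2.21], [0.23, 2.52], [-1.04, 4.18], [0, 3.07], [-2.55, 2.55]. Speed limits (rad/s): [2.22, 2.22, 2.57, 3.14, 3.14, 3.14].

### API

Orientations are given as [roll, pitch, yaw] about the fixed x, y, z axes, in that order (R = Rz(yaw) Ry(pitch) Rx(roll)).
In Python, from station import telemetry, viewer, hand_in, ctrl gives the robot as it stands.
- The arm moves only by the tool step_arm, never from a script. Its argument "plan" is a list of rows, each an object of numbers: "dx", "dy", "dz": the shift along the tool's x, y, z scaled (see below); "rx", "ry", "rz": the turn, a rotation vector about the tool's x, y, z scaled (see below); "claw": the closure, from 0 (fully open) to 1 (shut). In form: [{"dx": .., "dy": .., "dz": .., "rx": .., "ry": .., "rz": .., "claw": ..}, ...]. A call has 1 to 10 rows; each row shifts and turns the commanded pose from where the row before left it, along the tool's axes as they then stand; what a row does not reach is not made up. The controller multiplies each number of a shift by 0.1 m and each number of a turn by 90 degrees. A row lasts 1/10 s, in which the tool goes at most 50 mm and 8.59 degrees, less where a joint would pass 70% of its speed; a pose out of reach is approached as far as the arm can. A call with a number of a shift or a turn outside -1 to 1 is refused whole. A call with a gripper value outside its range is refused whole. The fingers move at their own pace and stop on an object; "grip_force" is the grip in N (left out, the last holds). Time passes only in rows, so rows that do not move let the fingers close. It gives the time, the measured TCP pose, the force, the opening and the grip force at its end, in the units of the state.
- telemetry.get_obs(): the state, without advancing time (a new reading comes with each control period).
- viewer.camera(name): name is "side" or "top"; returns a dict with "img" (420x560x3 uint8, red, green, blue), "z_map" (420x560 float32, m along the optical axis (not along the pixel's ray), 0 where there is no reading), "fx", "fy", "cx", "cy" (pixels), "dist" ([k1, k2, p1, p2, k3] as OpenCV has them; the pictures are not rectified), "R" (3x3) and "t" (3): a world point X has camera coordinates R X + t. Camera axes: x right, y down, z forward; pixel columns grow to the right and rows downward; lengths in m; the calibration is good to about 2 mm. A picture is of the moment at which its call begins.
- hand_in(): hands the job in; it is judged then, once.
Trained networks look in a picture, given as the dict that the camera call returned (one of the last four; its "shot" number tells which), for a name from the list of things; names that differ only in an ending like _2 or _b are one class to them, and where a whole thing is asked for, a point or a joint stands for the part that bears it (a point fixed in the world has none). Each returns a list of dicts, best first, with "score" (0 to 1); they miss things now and then, are a little off and sometimes report something else, mostly with a low value. They report only what shows in the picture. A call takes as long as a camera call. They do not tell look-alikes from the thing itself.
- viewer.recognise(target, picture): "rect" ([left, top, right, bottom] in pixels, round what is visible of it).
The state is a dict: "time_s": time; "qpos": joint angles; "joint_vel": joint speeds; "tau": joint torques, N m; "ee_pos": TCP position; "eef_rot": TCP orientation; "force": force on the tool from outside, world axes, zero at the start; "moment": the same for the moment, N m; "grip_width": finger opening in m; "grip_force": force on a finger pad.
Only numpy, scipy, OpenCV 4.12 (cv2) and the standard library are available. Lean on these libraries where they do the work, as an engineer would, in place of code of your own. Each camera call takes 0.05 s, during which the arm holds its last target. There are 200 camera calls.

### The job

Take the freshly honed plane iron off the blue hone and lay it on the bed of the green blade jig, bevel still up, flat and in line with the bed, with the jig's locating pin fully home in its slot. The pin was left set somewhere left or right of the bed's middle, so feel for it with a light hand: never press the iron on the jig with more than about 2.5 kg (25 N), or the pin bends. Only when the iron is home, push the red clamp lever right down on it, and leave everything else where it is.

Things in the scene. Friction and masses are not known exactly. Their poses are not given: they have to be found in the camera images.
- plane_iron: flat steel blade, 132 x 44 x 5 mm, 0.2 kg, lying on the hone at the start with 6 mm overhanging on both long sides. Origin: centre of its underside; +x toward the end with the slot, z up, out of the bevelled face. The open slot in the middle of the +x end has parallel sides, 10 mm apart, and is 16 mm deep (x = 50 to 66 mm). The bevelled cutting edge is at x = -66 mm
- iron_slot_root (a point): middle of the root (bottom) of the iron's slot, at the underside of the iron, 50 mm along its +x from its origin; same axes as the iron
- hone: blue diamond hone with a dark steel plate, 160 x 32 mm (34 mm over its rubber feet), 28 mm high, fixed; the iron lies lengthwise on it. Origin: centre of its underside, x along its length, z up
- jig: green base plate with an aluminium bed, fixed. Origin on the table under the bed's centre line; x along the bed toward the pin, y left, z up. Bed level, 38 mm above the table, no side walls: x = -39 to 38 mm a tongue 14 mm wide with room for fingers beside it, x = 38 to 92 mm a block 60 mm wide. Base plate x = -78 to 126, y = -40 to 40 mm, top at 10 mm; clamp hinged at the back
- jig_home (a point): on the bed's top and centre line, 66 mm along the jig's x, same axes. Locating pin: upright, 8 mm square, sharp-edged, 9 mm proud of the bed, its near face at this x; sideways its middle is set stiffly anywhere from -10 to +10 mm of the centre line (not measured). The slot root lies at this x when the pin is home; while the iron's end only butts against the pin, the root is 16 mm short
- clamp_lever (a joint): clamp lever with a red grip, 15 mm wide, 13 mm thick, 100 mm long. 0 = shut (level, over the iron, pointing to the jig's -x), about 1.7 rad = open (standing up, just past upright, leaning away to +x). Turns about a line along the jig's y through jig x = 106, z = 68 mm. Pushing its end over and down takes under 5 N; a stiff hinge, it stays where left; it stops at 0
- lever_tip (a point): on the middle line of the red lever grip, 90 mm from the hinge line. 54 mm from the hinge line the lever carries a sprung rubber foot, 15 mm wide, that meets the iron at jig x = 52, y = 0 in the last 0.05 rad and then presses it with about 3 N; open, the foot points to -x, 122 mm above the table, as far as jig x = 82 mm; the shut grip is 18 mm clear above the iron
- jar_red: white jar with a red cap, 47 mm diameter, 76 mm high, standing loose behind the work; origin: centre of its underside. Leave alone
- jar_cream: cream jar with a black cap, 43 mm diameter, 66 mm high, standing loose behind the work; origin: centre of its underside. Leave alone
- caliper: calliper with a black body, 214 mm long, 13 mm thick, lying loose behind the work; origin: centre of its underside. Leave alone
- battery_a: small red and white battery, 15 mm diameter, 50 mm high, standing loose behind the jig; origin: centre of its underside. Leave alone
Not all that is in view belongs to the job. Leave any brown look-alike of the jig alone.

How it is judged:
On the way:
1. the iron lies flat on the bed, pin home in its slot, while the clamp is still open (x of iron_slot_root in the frame of jig_home between -0.002 and 0.002 m and y of iron_slot_root in the frame of jig_home between -0.0125 and 0.0125 m and z of iron_slot_root in the frame of jig_home below 0.002 m and angle between plane_iron's own z axis and vertical below 0.04 rad and angle between the x axis of plane_iron and the x axis of jig, either way round below 0.09 rad and value of joint clamp_lever above 0.7 rad), for 0.2 s.
At the end, for the whole second after the job is handed in: Iron at rest flat on the bed (1.5 mm, 1.7 degrees), bevel up, in line with the bed within 5 degrees, pin in its slot: slot root within 2 mm of home along the bed and 12.5 mm of its centre line; clamp lever within 0.12 rad of shut (x of iron_slot_root in the frame of jig_home between -0.002 and 0.002 m and y of iron_slot_root in the frame of jig_home between -0.0125 and 0.0125 m and z of iron_slot_root in the frame of jig_home below 0.0015 m and angle between plane_iron's own z axis and vertical below 0.03 rad and angle between the x axis of plane_iron and the x axis of jig, either way round below 0.09 rad and value of joint clamp_lever below 0.12 rad and linear speed of plane_iron below 0.02 m/s); the robot touches nothing.
It fails at once if the iron is pressed on the jig with more than 25 N (contact force between plane_iron and jig above 25 N).
It fails at once if a bystander is moved by more than 3 cm (distance of any of jar_red, jar_cream, caliper, battery_a from where it was at the start of the episode above 0.03 m).
It also fails if it takes over 72 s, if anything falls off the work surface, if the arm or the gripper's body presses on something with over 40 N, if the wrist force passes 120 N, or if a joint passes its speed limit or range.

## Working session

There is one attempt and no reset: what is moved stays moved. The work goes in short steps, Python scripts to look and compute and a tool call to move; the robot and the scene stay as the last step left them, time stands still between calls to the robot, and variables do not carry over. Pictures are saved under pics/ and viewed, at most 10 in all, crops included, and the job is handed in when it is done.

Besides the shell and the picture viewer there is one more tool, called after "Request:" by a JSON object that holds its "fn" and its "kwargs", one argument or row to a line. step_arm: Moves the arm, as the interface text tells. Shifts and turns lie within -1 to 1; 1 stands for 0.1 m of shift or 90 degrees of turn. Its arguments: {"type":"object","properties":{"plan":{"type":"array"},"grip_force":{"type":"number"}},"required":["plan"]}

```bash
ls; mkdir -p pics; cat > h.py <<'E'
import numpy as np, cv2
from station import telemetry, viewer, hand_in, ctrl
def cloud(c):
    h,w=c["z_map"].shape
    K=np.array([[c["fx"],0,c["cx"]],[0,c["fy"],c["cy"]],[0,0,1]])
    uv=np.stack(np.meshgrid(np.arange(w),np.arange(h)),-1).reshape(-1,1,2).astype(float)
    n=cv2.undistortPoints(uv,K,np.array(c["dist"],float)).reshape(h,w,2)
    z=c["z_map"]; P=np.dstack([n*z[...,None],z])
    W=(P-np.array(c["t"]))@np.array(c["R"]); W[z==0]=np.nan
    return W
def save(c,f,crop=None,s=1):
    im=c["img"][...,::-1]
    if crop: l,t,r,b=crop; im=im[t:b,l:r]
    cv2.imwrite("pics/"+f,cv2.resize(im,None,fx=s,fy=s,interpolation=cv2.INTER_CUBIC))
E
python3 - <<'E'
from h import *
print(telemetry.get_obs(), ctrl.tcp_to_tips)
ims=[]
for n in ["top","side"]:
    c=viewer.camera(n); save(c,n+"0.png",s=1.4); np.save(n+"0.npy",cloud(c)); cv2.imwrite(n+"0.png",c["img"][...,::-1])
    print(n,np.array(c["R"]).round(3).tolist(),c["t"],c["fx"])
    for t in ["plane_iron","hone","jig","clamp_lever","jar_red","jar_cream","caliper","battery_a"]:
        print(t,[(round(d["score"],2),[int(x) for x in d["rect"]]) for d in viewer.recognise(t,c)[:3]])
E
```

```text
pics
{'time_s': 0.0, 'qpos': array([-1.18259257e+00,  3.00467865e-01,  1.52155903e+00,  6.48426815e-06,
        1.32066301e+00, -6.65980999e-02]), 'joint_vel': array([ 0.00158293,  0.00105005, -0.00141775, -0.00043186, -0.00019247,
        0.00099742]), 'tau': array([ 2.17616471e-03, -5.31791389e+01, -3.52732801e+01,  7.08642486e-02,
        2.43728334e-02, -1.34745628e-04]), 'ee_pos': array([ 0.24150809, -0.49385137,  0.19109743]), 'eef_rot': array([-3.14049825e+00, -7.92878524e-05,  4.54800201e-01]), 'force': array([-0.13176612,  0.98818743, -0.58659521]), 'moment': array([-0.08177874, -0.07226519, -0.04158317]), 'grip_force': 0.0, 'grip_width': 0.09396629502722023} 0.017
top [[0.023, -1.0, 0.001], [-0.995, -0.023, -0.094], [0.094, 0.002, -0.996]] [-0.05351462  0.47666889  1.25777779] 454.45961401414166
plane_iron [(0.64, [226, 180, 244, 231]), (0.56, [257, 87, 278, 159]), (0.19, [306, 170, 310, 185])]
hone [(0.49, [228, 183, 248, 241]), (0.18, [229, 128, 245, 148])]
jig [(0.88, [273, 170, 316, 250]), (0.65, [326, 260, 374, 335])]
clamp_lever [(0.55, [348, 267, 367, 305]), (0.49, [305, 171, 313, 187])]
jar_red [(0.64, [229, 125, 249, 144])]
jar_cream [(0.82, [197, 141, 217, 157])]
caliper [(0.92, [255, 85, 279, 161])]
battery_a []
side [[0.995, -0.103, 0.007], [-0.039, -0.429, -0.903], [0.096, 0.898, -0.43]] [-0.49419961  0.06743273  1.29272613] 518.7717102172663
plane_iron [(0.9, [233, 193, 283, 207])]
hone [(0.68, [227, 204, 286, 220])]
jig [(0.97, [218, 181, 308, 252]), (0.75, [106, 253, 208, 297]), (0.31, [228, 203, 285, 218])]
clamp_lever [(0.77, [154, 248, 195, 273]), (0.51, [290, 182, 307, 216])]
jar_red []
jar_cream [(0.69, [307, 170, 319, 198])]
caliper [(0.86, [325, 210, 402, 224])]
battery_a []
```

View pics/top0.png

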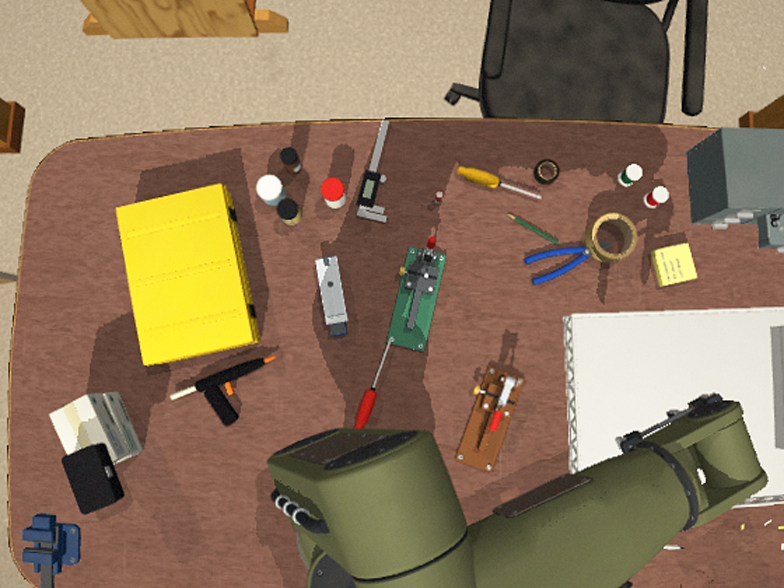

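View pics/side0.png

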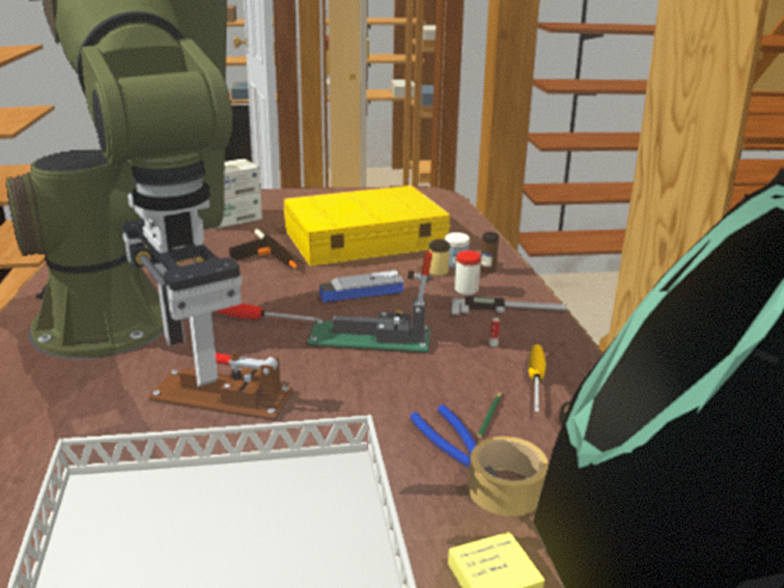

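The iron is on the blue hone at about (331,290) in the 1.4x top view. Things that could be mistaken for it or its target are the calliper (372,170) and the brown jig (490,415). The green jig with its red lever standing open is at (417,298), so I'll check that choice in a close crop.

```bash
python3 - <<'E'
from h import *
im=cv2.imread("top0.png"); cr=im[162:258,215:325]
a=cv2.resize(cr,None,fx=7,fy=6,interpolation=cv2.INTER_CUBIC)
cv2.imwrite("pics/crop.png",a)
W=np.load("top0.npy"); hsv=cv2.cvtColor(im,cv2.COLOR_BGR2HSV)
def reg(l,t,r,b):
    m=np.zeros(im.shape[:2],bool); m[t:b,l:r]=1; return m
def rect(m,n):
    P=W[m]; P=P[~np.isnan(P[:,0])]
    (c,s,an)=cv2.minAreaRect((P[:,:2]*1000).astype(np.float32))
    bp=cv2.boxPoints((c,s,an)); e=[bp[1]-bp[0],bp[2]-bp[1]]; e=max(e,key=np.linalg.norm)
    q=P[:,:2]-P[:,:2].mean(0); u=np.linalg.svd(q,full_matrices=False)[2][0]
    print(n,len(P),"c",np.round(c,1),"size",np.round(s,1),"ang",round(float(np.degrees(np.arctan2(e[1],e[0])))%180,1),"mean",(P.mean(0)*1000).round(1),"svd",round(float(np.degrees(np.arctan2(u[1],u[0])))%180,1), "z",np.percentile(P[:,2]*1000,[5,50,95]).round(1))
z=W[...,2]
rect(reg(218,175,252,245)&(z>0.029)&(z<0.045),"iron")
rect(reg(218,175,252,245)&(z>0.012)&(z<0.045),"hone+iron")
g=(hsv[...,0]>55)&(hsv[...,0]<95)&(hsv[...,1]>100)
rect(reg(268,165,322,255)&g,"green")
R=reg(268,165,322,255)
rect(R&(z>0.005)&(z<0.02),"base")
rect(R&(z>0.033)&(z<0.043),"bed")
rect(R&(z>0.05),"clamp")
red=((hsv[...,0]<8)|(hsv[...,0]>172))&(hsv[...,1]>150)
rect(reg(295,160,320,190)&red,"lever red")
S=np.load("side0.npy"); si=cv2.imread("side0.png");hs=cv2.cvtColor(si,cv2.COLOR_BGR2HSV)
W=S; z=S[...,2]
rect(reg(223,185,292,220)&(z>0.029)&(z<0.045),"iron side")
g=(hs[...,0]>55)&(hs[...,0]<95)&(hs[...,1]>100)
rect(reg(215,215,312,255)&g,"green side")
red=((hs[...,0]<8)|(hs[...,0]>172))&(hs[...,1]>150)
rect(reg(285,175,310,220)&red,"lever side")
rect(reg(340,220,365,250)&(z>0.02),"batt")
b=cv2.resize(si[172:257,215:320],None,fx=7,fy=6,interpolation=cv2.INTER_CUBIC); cv2.imwrite("pics/crops.png",b)
E
```

```text
iron 615 c [476.5  65.8] size [152.1  44.2] ang 11.5 mean [483.9  66.8  32.3] svd 11.9 z [29.4 32.1 35.8]
hone+iron 851 c [475.5  65.6] size [159.5  44.2] ang 11.5 mean [477.1  65.8  30.6] svd 11.3 z [24.4 31.  35.5]
green 1123 c [ 476.3 -103.7] size [ 78.6 201.8] ang 168.0 mean [451.1 -98.7   9. ] svd 168.1 z [ 4.7  9.  13.4]
base 1279 c [485.2 -95.5] size [253.  147.9] ang 0.8 mean [456.5 -99.3   9.6] svd 167.9 z [ 5.7  9.3 14.3]
bed 525 c [ 483.7 -115.3] size [132.   75.6] ang 8.2 mean [ 500.  -108.6   37.2] svd 168.6 z [33.6 36.9 41.3]
clamp 143 c [ 546.9 -124.1] size [53.6 32.5] ang 25.0 mean [ 555.7 -120.4  116.8] svd 170.2 z [ 65.6 126.4 165. ]
lever red 45 c [ 566.3 -123.1] size [13.9 16.2] ang 163.4 mean [ 565.5 -122.6  156.7] svd 156.8 z [136.5 161.1 167.5]
iron side 353 c [492.3  68.1] size [130.   51.9] ang 12.0 mean [491.6  66.5  31.3] svd 11.2 z [29.4 31.2 33.2]
green side 199 c [ 478.9 -128.5] size [ 32.3 186.4] ang 168.2 mean [ 472.2 -133.    10. ] svd 164.3 z [ 7.1 10.1 12.5]
lever side 74 c [599.1  67.4] size [403.7  12.8] ang 80.9 mean [ 569.3 -121.4  146.7] svd 80.0 z [130.7 148.2 164.3]
batt 82 c [ 686.5 -144.6] size [13.3 14.1] ang 153.4 mean [ 686.3 -146.4   36.6] svd 162.6 z [20.9 37.  49.9]
```

View pics/crop.png

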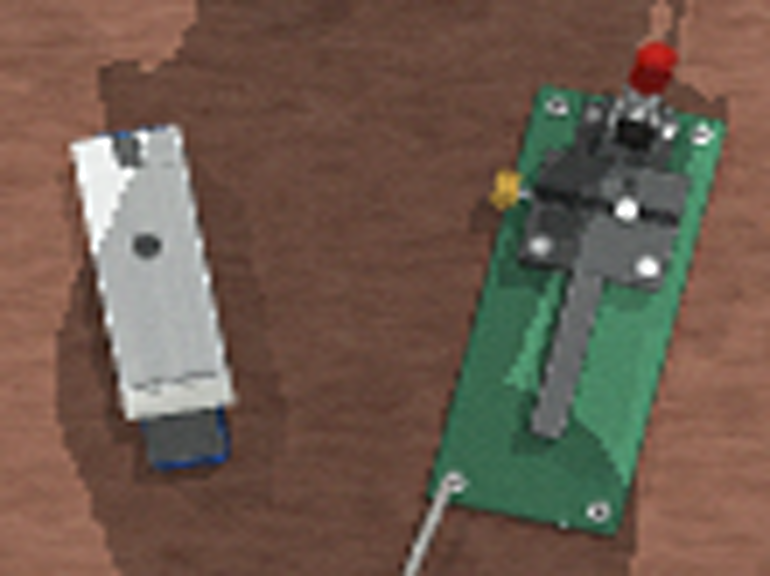

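View pics/crops.png

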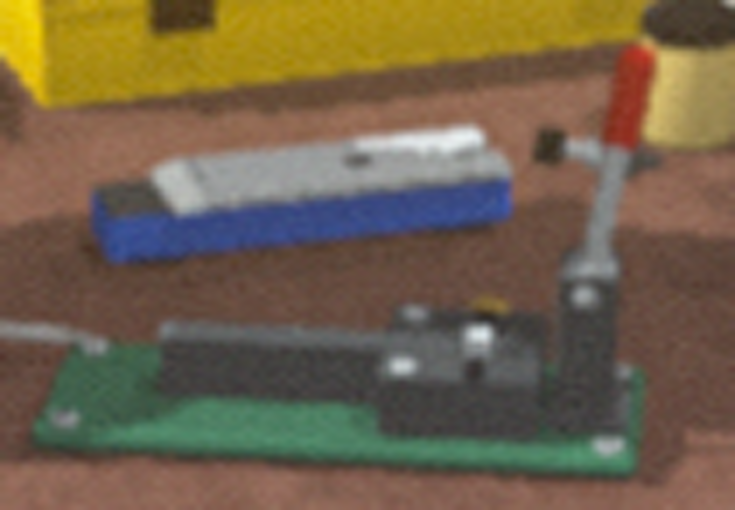

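The crop confirms the choice. The iron's slot end points away from the robot, at crop (125,150), with its bevel at the near end. The green jig's pin shows as a white top at crop (627,208), well to the right of the bed's middle.

```bash
cat >> h.py <<'E'
def ray(c,uv,z):
    K=np.array([[c["fx"],0,c["cx"]],[0,c["fy"],c["cy"]],[0,0,1]])
    n=cv2.undistortPoints(np.array(uv,float).reshape(-1,1,2),K,np.array(c["dist"],float)).reshape(-1,2)
    R=np.array(c["R"]);t=np.array(c["t"]); d=np.c_[n,np.ones(len(n))]@R; o=-R.T@t
    return o+d*((z-o[2])/d[:,2])[:,None]
def jigxy(P,o=(0.4528,-0.0987),a=-12.0):
    a=np.radians(a); q=np.asarray(P)[:,:2]-o
    return np.c_[q@[np.cos(a),np.sin(a)], q@[-np.sin(a),np.cos(a)]]
E
python3 - <<'E'
from h import *
c=viewer.camera("top"); d=viewer.camera("side")
f=lambda p:[((x+.5)/7+215-.5,(y+.5)/6+162-.5) for x,y in p]
fs=lambda p:[((x+.5)/7+215-.5,(y+.5)/6+172-.5) for x,y in p]
I=ray(c,f([(70,145),(180,125),(235,403),(125,418),(127,150),(147,245)]),.033)
print("iron",(I*1000).round(1)[:,:2].tolist(), "ctr",I[:4].mean(0)*1000)
for a,b in ((3,0),(2,1)): v=I[b]-I[a]; print(np.degrees(np.arctan2(v[1],v[0])),np.linalg.norm(v))
B=ray(c,f([(541,88),(726,122),(617,535),(431,497)]),.010)
print("base",(B*1000).round(1).tolist(),B.mean(0)); 
for a,b in ((3,0),(2,1)): v=B[b]-B[a]; print(np.degrees(np.arctan2(v[1],v[0])),np.linalg.norm(v))
print("base jig",(jigxy(B)*1000).round(1).tolist())
print("pin top cam",(jigxy(ray(c,f([(627,208)]),.047))*1000).round(1))
print("pin side cam",(jigxy(ray(d,fs([(480,330)]),.047))*1000).round(1))
print("tongue, block corners",(jigxy(ray(c,f([(530,432),(560,438),(520,260),(663,290),(692,180)]),.038))*1000).round(1).tolist())
E
```

```text
iron [[545.7, 102.5], [556.2, 58.5], [426.3, 32.6], [418.3, 76.2], [543.9, 79.5], [499.3, 70.0]] ctr [486.62749639  67.48725852  33.        ]
11.653484317117696 0.13013441908350484
11.28462454184361 0.13244601261290564
base [[581.1, -86.9, 10.0], [566.5, -163.0, 10.0], [368.9, -121.8, 10.0], [385.1, -46.4, 10.0]] [ 0.47540367 -0.10453997  0.01      ]
-11.688190512250879 0.20015522790646345
-11.774203121739337 0.20181683191887015
base jig [[123.0, 38.2], [124.6, -39.3], [-77.2, -40.1], [-77.1, 37.1]]
pin top cam [[69.7 -7.9]]
pin side cam [[73.3 -4. ]]
tongue, block corners [[-39.5, 5.8], [-39.5, -6.4], [37.4, 27.9], [36.9, -30.7], [89.8, -30.5]]
```

Request:
{"fn": "step_arm", "kwargs": {
  "plan": [
    {"rz": 0.081, "claw": 0},
    {"rz": 0.081},
    {"dx": 0.25, "dy": -0.358},
    {"dx": 0.25, "dy": -0.358},
    {"dx": 0.25, "dy": -0.358},
    {"dx": 0.25, "dy": -0.358},
    {"dx": 0.25, "dy": -0.358},
    {"dx": 0.25, "dy": -0.358},
    {"dx": 0.25, "dy": -0.358},
    {"dx": 0.25, "dy": -0.358}
  ]
}}

```text
$.plan[0]: bad value
```

Request:
{"fn": "step_arm", "kwargs": {
  "plan": [
    {"dx": 0.25, "dy": -0.358},
    {"dx": 0.25, "dy": -0.358},
    {"dx": 0.25, "dy": -0.358},
    {"dx": 0.25, "dy": -0.358},
    {"dx": 0.25, "dy": -0.358},
    {"dx": 0.25, "dy": -0.358},
    {},
    {}
  ]
}}

```text
$.plan[0]: bad value
```

Request:
{"fn": "step_arm", "kwargs": {
  "plan": [
    {"dx": 0, "dy": 0, "dz": 0, "rx": 0, "ry": 0, "rz": 0.081, "claw": 0},
    {"dx": 0, "dy": 0, "dz": 0, "rx": 0, "ry": 0, "rz": 0.081, "claw": 0},
    {"dx": 0.25, "dy": -0.358, "dz": 0, "rx": 0, "ry": 0, "rz": 0, "claw": 0},
    {"dx": 0.25, "dy": -0.358, "dz": 0, "rx": 0, "ry": 0, "rz": 0, "claw": 0},
    {"dx": 0.25, "dy": -0.358, "dz": 0, "rx": 0, "ry": 0, "rz": 0, "claw": 0},
    {"dx": 0.25, "dy": -0.358, "dz": 0, "rx": 0, "ry": 0, "rz": 0, "claw": 0},
    {"dx": 0.25, "dy": -0.358, "dz": 0, "rx": 0, "ry": 0, "rz": 0, "claw": 0},
    {"dx": 0.25, "dy": -0.358, "dz": 0, "rx": 0, "ry": 0, "rz": 0, "claw": 0},
    {"dx": 0.25, "dy": -0.358, "dz": 0, "rx": 0, "ry": 0, "rz": 0, "claw": 0},
    {"dx": 0.25, "dy": -0.358, "dz": 0, "rx": 0, "ry": 0, "rz": 0, "claw": 0}
  ]
}}

```text
time_s: 2.0
ee_pos: [0.381, -0.172, 0.1919]
eef_rot: [3.141, -0.001, 0.2]
force: [0.7, -1.2, 0.5]
grip_width: 0.0941
grip_force: 0.0
```

Request:
{"fn": "step_arm", "kwargs": {
  "plan": [
    {"dx": 0.25, "dy": -0.358, "dz": 0, "rx": 0, "ry": 0, "rz": 0, "claw": 0},
    {"dx": 0.25, "dy": -0.358, "dz": 0, "rx": 0, "ry": 0, "rz": 0, "claw": 0},
    {"dx": 0.25, "dy": -0.358, "dz": 0, "rx": 0, "ry": 0, "rz": 0, "claw": 0},
    {"dx": 0.25, "dy": -0.358, "dz": 0, "rx": 0, "ry": 0, "rz": 0, "claw": 0},
    {"dx": 0.25, "dy": -0.358, "dz": 0, "rx": 0, "ry": 0, "rz": 0, "claw": 0},
    {"dx": 0.25, "dy": -0.358, "dz": 0, "rx": 0, "ry": 0, "rz": 0, "claw": 0},
    {"dx": 0, "dy": 0, "dz": 0, "rx": 0, "ry": 0, "rz": 0, "claw": 0},
    {"dx": 0, "dy": 0, "dz": 0, "rx": 0, "ry": 0, "rz": 0, "claw": 0}
  ]
}}

```text
time_s: 2.8
ee_pos: [0.4847, 0.0672, 0.1914]
eef_rot: [3.142, 0.001, 0.202]
force: [0.2, -0.0, -0.3]
grip_width: 0.0942
grip_force: 0.0
```

Request:
{"fn": "step_arm", "kwargs": {
  "plan": [
    {"dx": 0.02, "dy": 0, "dz": 0.4, "rx": 0, "ry": 0, "rz": 0, "claw": 0},
    {"dx": 0, "dy": 0, "dz": 0.4, "rx": 0, "ry": 0, "rz": 0, "claw": 0},
    {"dx": 0, "dy": 0, "dz": 0.3, "rx": 0, "ry": 0, "rz": 0, "claw": 0},
    {"dx": 0, "dy": 0, "dz": 0.3, "rx": 0, "ry": 0, "rz": 0, "claw": 0},
    {"dx": 0, "dy": 0, "dz": 0.2, "rx": 0, "ry": 0, "rz": 0, "claw": 0},
    {"dx": 0, "dy": 0, "dz": 0, "rx": 0, "ry": 0, "rz": 0, "claw": 0},
    {"dx": 0, "dy": 0, "dz": 0, "rx": 0, "ry": 0, "rz": 0, "claw": 0}
  ]
}}

```text
time_s: 3.5
ee_pos: [0.487, 0.0663, 0.0324]
eef_rot: [3.141, -0.0, 0.199]
force: [-0.2, 0.7, 0.1]
grip_width: 0.0941
grip_force: 0.0
```

Request:
{"fn": "step_arm", "kwargs": {
  "plan": [
    {"dx": 0, "dy": 0, "dz": 0, "rx": 0, "ry": 0, "rz": 0, "claw": 0.3},
    {"dx": 0, "dy": 0, "dz": 0, "rx": 0, "ry": 0, "rz": 0, "claw": 0.5},
    {"dx": 0, "dy": 0, "dz": 0, "rx": 0, "ry": 0, "rz": 0, "claw": 0.7},
    {"dx": 0, "dy": 0, "dz": 0, "rx": 0, "ry": 0, "rz": 0, "claw": 1},
    {"dx": 0, "dy": 0, "dz": 0, "rx": 0, "ry": 0, "rz": 0, "claw": 1},
    {"dx": 0, "dy": 0, "dz": 0, "rx": 0, "ry": 0, "rz": 0, "claw": 1},
    {"dx": 0, "dy": 0, "dz": 0, "rx": 0, "ry": 0, "rz": 0, "claw": 1},
    {"dx": 0, "dy": 0, "dz": 0, "rx": 0, "ry": 0, "rz": 0, "claw": 1}
  ],
  "grip_force": 20
}}

```text
time_s: 4.3
ee_pos: [0.4868, 0.0671, 0.0316]
eef_rot: [-3.142, 0.0, 0.2]
force: [0.0, 0.2, 0.3]
grip_width: 0.0334
grip_force: 0.0
```

```bash
python3 - <<'E'
from h import *
o=telemetry.get_obs(); print(o["grip_width"],o["grip_force"],o["ee_pos"],o["force"])
c=viewer.camera("side"); a=cv2.resize(c["img"][170:230,215:300,::-1],None,fx=8,fy=8,interpolation=cv2.INTER_CUBIC); 
cv2.imwrite("pics/s1.png",a[:, :])
o=telemetry.get_obs(); print(o["grip_width"],o["grip_force"])
E
```

```text
0.03338821339115375 0.0 [0.48681098 0.06714168 0.03162744] [0.03519633 0.20044653 0.32548653]
0.02950184816295655 0.0
```

View pics/s1.png

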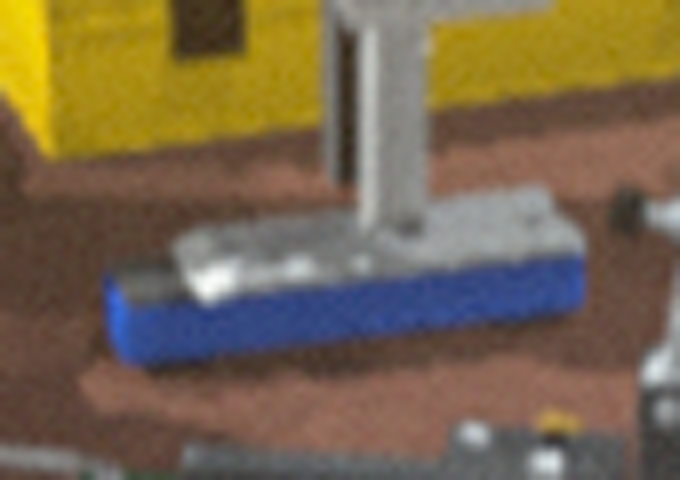

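The fingers ended above the iron: the near finger's tip is at crop (395,230), on the iron's upper face. I'll measure the real tip height from depth.

```bash
python3 - <<'E'
from h import *
S=np.load("side0.npy")
print("initial, TCP z .191"); 
for r in range(225,285,6): print(r,[np.round(S[r,x],3).tolist() for x in (146,)])
c=viewer.camera("side"); W=cloud(c)
print("now")
for r in range(178,206,3): print(r,[np.round(W[r,x]*1000,0).tolist() for x in (258,264,267)])
print(telemetry.get_obs()["grip_width"])
print(dir(ctrl), [ (k,getattr(ctrl,k)) for k in dir(ctrl) if not k.startswith('_')])
t=viewer.camera("top"); save(t,"t1.png",(215,160,325,260),6)
E
```

```text
initial, TCP z .191
225 [[0.273, -0.547, 0.289]]
231 [[0.272, -0.545, 0.279]]
237 [[0.271, -0.545, 0.27]]
243 [[0.27, -0.548, 0.262]]
249 [[0.269, -0.547, 0.252]]
255 [[0.268, -0.546, 0.241]]
261 [[0.268, -0.548, 0.233]]
267 [[0.266, -0.547, 0.222]]
273 [[0.265, -0.544, 0.21]]
279 [[0.216, -0.256, 0.011]]
now
178 [[482.0, 80.0, 90.0], [494.0, 37.0, 107.0], [502.0, 40.0, 105.0]]
181 [[482.0, 81.0, 80.0], [495.0, 45.0, 95.0], [502.0, 43.0, 96.0]]
184 [[482.0, 79.0, 73.0], [494.0, 41.0, 88.0], [502.0, 41.0, 88.0]]
187 [[482.0, 81.0, 63.0], [494.0, 42.0, 80.0], [502.0, 40.0, 80.0]]
190 [[482.0, 79.0, 55.0], [494.0, 39.0, 72.0], [502.0, 43.0, 70.0]]
193 [[482.0, 82.0, 45.0], [494.0, 40.0, 63.0], [502.0, 43.0, 62.0]]
196 [[490.0, 167.0, -3.0], [495.0, 44.0, 53.0], [503.0, 47.0, 51.0]]
199 [[481.0, 74.0, 31.0], [497.0, 70.0, 32.0], [506.0, 73.0, 30.0]]
202 [[480.0, 57.0, 30.0], [496.0, 57.0, 29.0], [503.0, 46.0, 34.0]]
205 [[479.0, 42.0, 28.0], [496.0, 56.0, 21.0], [504.0, 52.0, 22.0]]
0.02571335786532707
['MotionError', '__class__', '__delattr__', '__dict__', '__dir__', '__doc__', '__eq__', '__format__', '__ge__', '__getattribute__', '__getstate__', '__gt__', '__hash__', '__init__', '__init_subclass__', '__le__', '__lt__', '__module__', '__ne__', '__new__', '__reduce__', '__reduce_ex__', '__repr__', '__setattr__', '__sizeof__', '__str__', '__subclasshook__', '__weakref__', 'tcp_to_tips'] [('MotionError', <class 'station.MotionError'>), ('tcp_to_tips', 0.017)]
```

View pics/t1.png

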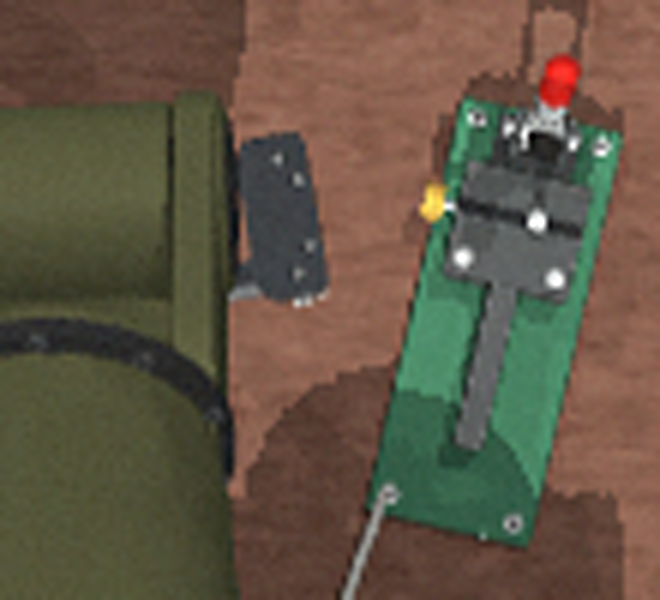

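Depth puts the fingertips at about z 0.044 while the TCP reads 0.032. The reported z is therefore about 29 mm low relative to the tips, while xy agrees. I'll open, go down about 28 mm more, and check again.

Request:
{"fn": "step_arm", "kwargs": {
  "plan": [
    {"dx": 0, "dy": 0, "dz": 0, "rx": 0, "ry": 0, "rz": 0, "claw": 0},
    {"dx": 0, "dy": 0, "dz": 0, "rx": 0, "ry": 0, "rz": 0, "claw": 0},
    {"dx": 0, "dy": 0, "dz": 0, "rx": 0, "ry": 0, "rz": 0, "claw": 0},
    {"dx": 0, "dy": 0, "dz": 0, "rx": 0, "ry": 0, "rz": 0, "claw": 0},
    {"dx": 0, "dy": 0, "dz": 0, "rx": 0, "ry": 0, "rz": 0, "claw": 0},
    {"dx": 0, "dy": 0, "dz": 0, "rx": 0, "ry": 0, "rz": 0, "claw": 0},
    {"dx": 0, "dy": 0, "dz": 0, "rx": 0, "ry": 0, "rz": 0, "claw": 0},
    {"dx": 0, "dy": 0, "dz": 0, "rx": 0, "ry": 0, "rz": 0, "claw": 0},
    {"dx": 0, "dy": 0, "dz": 0, "rx": 0, "ry": 0, "rz": 0, "claw": 0},
    {"dx": 0, "dy": 0, "dz": 0, "rx": 0, "ry": 0, "rz": 0, "claw": 0}
  ]
}}

```text
time_s: 5.45
ee_pos: [0.4868, 0.0671, 0.0316]
eef_rot: [-3.142, 0.0, 0.2]
force: [-0.6, 0.5, -0.3]
grip_width: 0.0931
grip_force: 0.0
```

Request:
{"fn": "step_arm", "kwargs": {
  "plan": [
    {"dx": 0, "dy": 0, "dz": 0.1, "rx": 0, "ry": 0, "rz": 0, "claw": 0},
    {"dx": 0, "dy": 0, "dz": 0.1, "rx": 0, "ry": 0, "rz": 0, "claw": 0},
    {"dx": 0, "dy": 0, "dz": 0.08, "rx": 0, "ry": 0, "rz": 0, "claw": 0},
    {"dx": 0, "dy": 0, "dz": 0, "rx": 0, "ry": 0, "rz": 0, "claw": 0},
    {"dx": 0, "dy": 0, "dz": 0, "rx": 0, "ry": 0, "rz": 0, "claw": 0}
  ]
}}

```text
time_s: 5.95
ee_pos: [0.4867, 0.0671, 0.0034]
eef_rot: [-3.142, 0.001, 0.2]
force: [0.3, 0.1, 0.4]
grip_width: 0.094
grip_force: 0.0
```

```bash
python3 - <<'E'
from h import *
c=viewer.camera("side"); W=cloud(c)
for x in (262,265,268):
  print(x,[(r,np.round(W[r,x]*1000,0).tolist()) for r in range(200,222,2)])
o=telemetry.get_obs();print(o["grip_width"],o["ee_pos"],o["force"])
E
```

```text
262 [(200, [492.0, 66.0, 31.0]), (202, [490.0, 55.0, 31.0]), (204, [490.0, 48.0, 28.0]), (206, [490.0, 53.0, 20.0]), (208, [490.0, 55.0, 13.0]), (210, [490.0, 54.0, 8.0]), (212, [491.0, 58.0, -1.0]), (214, [490.0, 52.0, -3.0]), (216, [489.0, 41.0, -4.0]), (218, [488.0, 31.0, -5.0]), (220, [486.0, 12.0, -1.0])]
265 [(200, [493.0, 7.0, 59.0]), (202, [493.0, 6.0, 54.0]), (204, [494.0, 9.0, 46.0]), (206, [493.0, 6.0, 43.0]), (208, [493.0, 4.0, 37.0]), (210, [493.0, 6.0, 31.0]), (212, [494.0, 11.0, 23.0]), (214, [498.0, 52.0, -4.0]), (216, [497.0, 36.0, -2.0]), (218, [496.0, 24.0, -2.0]), (220, [495.0, 15.0, -3.0])]
268 [(200, [501.0, 9.0, 58.0]), (202, [502.0, 11.0, 51.0]), (204, [501.0, 9.0, 46.0]), (206, [501.0, 4.0, 43.0]), (208, [501.0, 7.0, 36.0]), (210, [502.0, 9.0, 29.0]), (212, [502.0, 11.0, 22.0]), (214, [506.0, 48.0, -2.0]), (216, [505.0, 38.0, -3.0]), (218, [504.0, 27.0, -4.0]), (220, [502.0, 14.0, -3.0])]
0.09413083843646829 [0.48692383 0.06714666 0.00369179] [-0.60935954 -1.0094885   0.48667368]
```

Request:
{"fn": "step_arm", "kwargs": {
  "plan": [
    {"dx": 0, "dy": 0, "dz": 0.08, "rx": 0, "ry": 0, "rz": 0, "claw": 0},
    {"dx": 0, "dy": 0, "dz": 0, "rx": 0, "ry": 0, "rz": 0, "claw": 0},
    {"dx": 0, "dy": 0, "dz": 0, "rx": 0, "ry": 0, "rz": 0, "claw": 1},
    {"dx": 0, "dy": 0, "dz": 0, "rx": 0, "ry": 0, "rz": 0, "claw": 1},
    {"dx": 0, "dy": 0, "dz": 0, "rx": 0, "ry": 0, "rz": 0, "claw": 1},
    {"dx": 0, "dy": 0, "dz": 0, "rx": 0, "ry": 0, "rz": 0, "claw": 1},
    {"dx": 0, "dy": 0, "dz": 0, "rx": 0, "ry": 0, "rz": 0, "claw": 1},
    {"dx": 0, "dy": 0, "dz": 0, "rx": 0, "ry": 0, "rz": 0, "claw": 1},
    {"dx": 0, "dy": 0, "dz": 0, "rx": 0, "ry": 0, "rz": 0, "claw": 1},
    {"dx": 0, "dy": 0, "dz": 0, "rx": 0, "ry": 0, "rz": 0, "claw": 1}
  ],
  "grip_force": 20
}}

```text
time_s: 7.0
ee_pos: [0.4869, 0.0672, -0.0043]
eef_rot: [-3.142, -0.0, 0.2]
force: [-0.3, 1.6, 1.1]
grip_width: 0.0433
grip_force: 20.0
```

Request:
{"fn": "step_arm", "kwargs": {
  "plan": [
    {"dx": 0, "dy": 0, "dz": -0.2, "rx": 0, "ry": 0, "rz": 0, "claw": 1},
    {"dx": 0, "dy": 0, "dz": -0.4, "rx": 0, "ry": 0, "rz": 0, "claw": 1},
    {"dx": 0, "dy": 0, "dz": -0.4, "rx": 0, "ry": 0, "rz": 0, "claw": 1},
    {"dx": 0, "dy": 0, "dz": 0, "rx": 0, "ry": 0, "rz": 0.065, "claw": 1},
    {"dx": 0, "dy": 0, "dz": 0, "rx": 0, "ry": 0, "rz": 0.065, "claw": 1},
    {"dx": 0, "dy": 0, "dz": 0, "rx": 0, "ry": 0, "rz": 0.065, "claw": 1},
    {"dx": 0, "dy": 0, "dz": 0, "rx": 0, "ry": 0, "rz": 0.064, "claw": 1},
    {"dx": 0, "dy": 0, "dz": 0, "rx": 0, "ry": 0, "rz": 0, "claw": 1},
    {"dx": -0.038, "dy": 0.3, "dz": 0, "rx": 0, "ry": 0, "rz": 0, "claw": 1},
    {"dx": -0.038, "dy": 0.3, "dz": 0, "rx": 0, "ry": 0, "rz": 0, "claw": 1}
  ]
}}

```text
time_s: 8.0
ee_pos: [0.4666, 0.0096, 0.0954]
eef_rot: [3.141, 0.001, -0.201]
force: [0.0, 0.2, -2.6]
grip_width: 0.0436
grip_force: 20.0
```

Request:
{"fn": "step_arm", "kwargs": {
  "plan": [
    {"dx": 0, "dy": 0.3, "dz": 0, "rx": 0, "ry": 0, "rz": 0, "claw": 1},
    {"dx": 0, "dy": 0.3, "dz": 0, "rx": 0, "ry": 0, "rz": 0, "claw": 1},
    {"dx": 0, "dy": 0.3, "dz": 0, "rx": 0, "ry": 0, "rz": 0, "claw": 1},
    {"dx": 0, "dy": 0.27, "dz": 0, "rx": 0, "ry": 0, "rz": 0, "claw": 1},
    {"dx": 0, "dy": 0, "dz": 0, "rx": 0, "ry": 0, "rz": 0, "claw": 1},
    {"dx": 0, "dy": 0, "dz": 0, "rx": 0, "ry": 0, "rz": 0, "claw": 1}
  ]
}}

```text
time_s: 8.6
ee_pos: [0.443, -0.1047, 0.0955]
eef_rot: [-3.141, 0.0, -0.206]
force: [0.5, 0.8, -1.9]
grip_width: 0.0437
grip_force: 20.0
```

```bash
python3 - <<'E'
from h import *
o=telemetry.get_obs();print(o["grip_width"],o["grip_force"],o["ee_pos"],o["eef_rot"],o["force"])
t=viewer.camera("top"); s=viewer.camera("side")
A=cv2.resize(t["img"][160:260,255:335],(480,600),interpolation=cv2.INTER_CUBIC)
B=cv2.resize(s["img"][165:265,215:315],(320,600),interpolation=cv2.INTER_CUBIC)
cv2.imwrite("pics/h2.png",np.hstack([A,B])[...,::-1])
E
```

```text
0.04372807497761845 19.999724328517914 [ 0.44295383 -0.10471475  0.09554892] [-3.14146619e+00  2.44078291e-04 -2.05559792e-01] [ 0.50338825  0.84986252 -1.94953149]
```

View pics/h2.png

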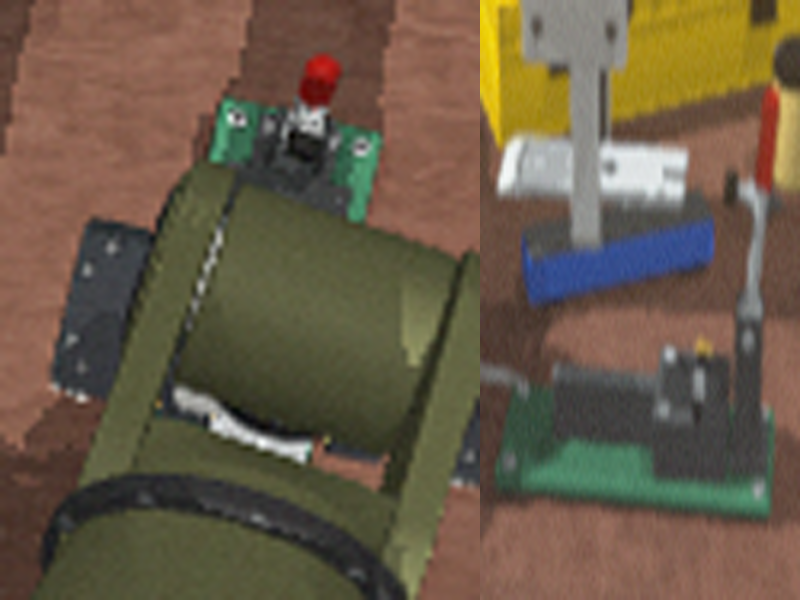

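The iron is held level with its slot end toward the pin (side view: slot at (680,165), pin at (700,380)). I'll descend to just above the bed, short of the pin.

Request:
{"fn": "step_arm", "kwargs": {
  "plan": [
    {"dx": 0, "dy": 0, "dz": 0.25, "rx": 0, "ry": 0, "rz": 0, "claw": 1},
    {"dx": 0, "dy": 0, "dz": 0.25, "rx": 0, "ry": 0, "rz": 0, "claw": 1},
    {"dx": 0, "dy": 0, "dz": 0.2, "rx": 0, "ry": 0, "rz": 0, "claw": 1},
    {"dx": 0, "dy": 0, "dz": 0.1, "rx": 0, "ry": 0, "rz": 0, "claw": 1},
    {"dx": 0, "dy": 0, "dz": 0.03, "rx": 0, "ry": 0, "rz": 0, "claw": 1},
    {"dx": 0, "dy": 0, "dz": 0.02, "rx": 0, "ry": 0, "rz": 0, "claw": 1},
    {"dx": 0, "dy": 0, "dz": 0, "rx": 0, "ry": 0, "rz": 0, "claw": 1},
    {"dx": 0, "dy": 0, "dz": 0, "rx": 0, "ry": 0, "rz": 0, "claw": 1}
  ],
  "grip_force": 15
}}

```text
time_s: 9.5
ee_pos: [0.4435, -0.1046, 0.0113]
eef_rot: [3.141, -0.001, -0.206]
force: [0.3, 0.2, -2.3]
grip_width: 0.0436
grip_force: 15.0
```

```bash
python3 - <<'E'
from h import *
o=telemetry.get_obs();print(o["grip_force"],o["ee_pos"],o["eef_rot"],o["force"],o["moment"])
s=viewer.camera("side"); save(s,"s3.png",(220,195,310,260),8)
t=viewer.camera("top"); 
E
```

```text
14.999749660491943 [ 0.44351818 -0.10463717  0.0113309 ] [ 3.14145643e+00 -1.19839922e-03 -2.06343950e-01] [ 0.28823292  0.24871688 -2.31151318] [ 0.05755523  0.02485854 -0.00011216]
```

View pics/s3.png

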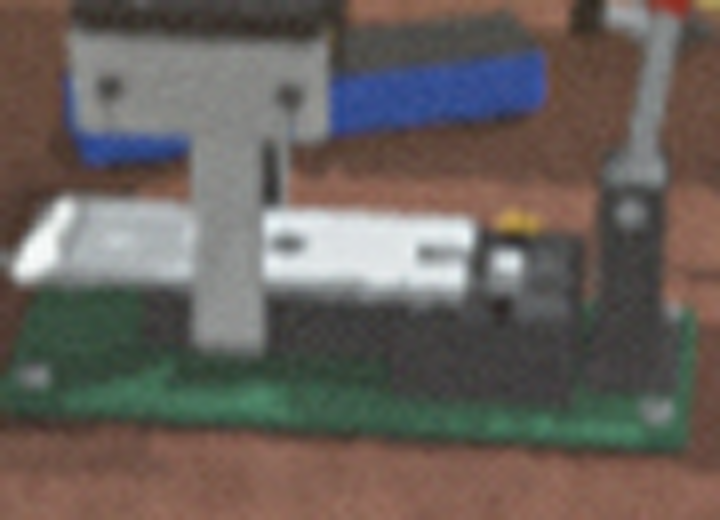

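The side crop shows the slot centre line near (445,252) and the iron's end corners at about (474,218) and (467,300). The pin's white top is near (508,258), just ahead of it. Next I'll measure the offset between slot and pin.

```bash
python3 - <<'E'
from h import *
s=viewer.camera("side"); O=(.4524,-.0992)
f=lambda p:[((x+.5)/8+220-.5,(y+.5)/8+195-.5) for x,y in p]
R=lambda p,z:(jigxy(ray(s,f(p),z),O,-11.85)*1000).round(1).tolist()
print("slot",R([(425,252),(445,252)],.048)); print("corners",R([(474,218),(467,298)],.048))
print("pin top",R([(508,248),(508,256),(508,264),(508,272)],.047))
im=s["img"].astype(int).sum(2)//3
print(im[222:234,270:288])
E
```

```text
slot [[49.1, -5.7], [54.9, -5.1]]
corners [[61.6, 17.4], [63.7, -32.3]]
pin top [[73.0, 1.4], [73.4, -3.6], [73.7, -8.5], [74.1, -13.4]]
[[194 189 197 197 187 186 188 186 157 119 103 110 130 141 134 127 127 119]
 [226 226 226 229 227 227 228 230 202 135  90  96 111 111 115 110 118 111]
 [227 228 231 227 229 227 229 235 226 137  67  68  71  59  58  61  81  80]
 [229 229 200 191 196 195 200 212 213 128  64  79  80  70  67  59  70  74]
 [229 225 159 140 156 155 159 164 166 102  72 110 145 156 149  97  79  83]
 [230 216 168 155 168 162 154 143 129  80  80 138 199 216 205 127  90  95]
 [226 224 208 210 207 204 198 184 125  74  81 138 186 204 195 129  97  96]
 [227 226 228 230 225 228 232 215 143  85  90 119 143 152 151 112  91  89]
 [201 202 202 198 204 204 210 198 133  94  98 120 124 132 130 104  85  81]
 [147 152 151 152 151 154 159 152 109  82  83 101 107 105 113  90  89  81]
 [104 117 121 120 110 113 120 116  87  74  71  64  59  66  86  96  96  95]
 [ 78  92  92  89  77  76  80  86  77  75  66  54  46  51  82  94  94  95]]
```

Slot and pin agree to within about 1 mm, both near y = -7.3. I'll advance gently while still clear of the bed.

Request:
{"fn": "step_arm", "kwargs": {
  "plan": [
    {"dx": 0.02, "dy": 0, "dz": 0.01, "rx": 0, "ry": 0, "rz": 0, "claw": 1},
    {"dx": 0.02, "dy": 0, "dz": 0.01, "rx": 0, "ry": 0, "rz": 0, "claw": 1},
    {"dx": 0.01, "dy": 0, "dz": 0, "rx": 0, "ry": 0, "rz": 0, "claw": 1},
    {"dx": 0.01, "dy": 0, "dz": 0, "rx": 0, "ry": 0, "rz": 0, "claw": 1},
    {"dx": 0.01, "dy": 0, "dz": 0, "rx": 0, "ry": 0, "rz": 0, "claw": 1}
  ]
}}

```text
time_s: 10.15
ee_pos: [0.45, -0.106, 0.0086]
eef_rot: [3.142, 0.0, -0.206]
force: [-0.1, 0.3, -1.9]
grip_width: 0.0439
grip_force: 15.0
```

Request:
{"fn": "step_arm", "kwargs": {
  "plan": [
    {"dx": 0.01, "dy": 0, "dz": 0, "rx": 0, "ry": 0, "rz": 0, "claw": 1},
    {"dx": 0.01, "dy": 0, "dz": 0, "rx": 0, "ry": 0, "rz": 0, "claw": 1}
  ]
}}

```text
time_s: 10.35
ee_pos: [0.4518, -0.1062, 0.0085]
eef_rot: [-3.141, 0.001, -0.206]
force: [-1.5, 2.8, -2.4]
grip_width: 0.0436
grip_force: 15.0
```

Request:
{"fn": "step_arm", "kwargs": {
  "plan": [
    {"dx": 0.01, "dy": 0, "dz": 0, "rx": 0, "ry": 0, "rz": 0, "claw": 1},
    {"dx": 0, "dy": 0, "dz": 0, "rx": 0, "ry": 0, "rz": 0, "claw": 1}
  ]
}}

```text
time_s: 10.55
ee_pos: [0.4529, -0.1064, 0.0086]
eef_rot: [-3.141, 0.0, -0.206]
force: [-0.4, 3.9, -2.5]
grip_width: 0.0436
grip_force: 15.0
```

A sideways force of +3.9 N with no resistance ahead suggests the pin is in the slot mouth, rubbing its +y wall. I'll ease the iron to +y and go on.

Request:
{"fn": "step_arm", "kwargs": {
  "plan": [
    {"dx": 0, "dy": -0.006, "dz": 0, "rx": 0, "ry": 0, "rz": 0, "claw": 1},
    {"dx": 0, "dy": 0, "dz": 0, "rx": 0, "ry": 0, "rz": 0, "claw": 1}
  ]
}}

```text
time_s: 10.75
ee_pos: [0.4532, -0.1061, 0.0087]
eef_rot: [3.141, -0.001, -0.207]
force: [0.1, -0.2, -2.5]
grip_width: 0.044
grip_force: 15.0
```

Request:
{"fn": "step_arm", "kwargs": {
  "plan": [
    {"dx": 0.01, "dy": 0, "dz": 0, "rx": 0, "ry": 0, "rz": 0, "claw": 1},
    {"dx": 0.01, "dy": 0, "dz": 0, "rx": 0, "ry": 0, "rz": 0, "claw": 1}
  ]
}}

```text
time_s: 10.95
ee_pos: [0.4551, -0.1065, 0.0087]
eef_rot: [3.142, -0.0, -0.207]
force: [-0.9, 1.0, -2.2]
grip_width: 0.044
grip_force: 15.0
```

Request:
{"fn": "step_arm", "kwargs": {
  "plan": [
    {"dx": 0.01, "dy": -0.003, "dz": 0, "rx": 0, "ry": 0, "rz": 0, "claw": 1},
    {"dx": 0.01, "dy": 0, "dz": 0, "rx": 0, "ry": 0, "rz": 0, "claw": 1},
    {"dx": 0.01, "dy": 0, "dz": 0, "rx": 0, "ry": 0, "rz": 0, "claw": 1}
  ]
}}

```text
time_s: 11.25
ee_pos: [0.4581, -0.1068, 0.0087]
eef_rot: [3.142, -0.0, -0.207]
force: [-0.1, 0.1, -2.3]
grip_width: 0.0435
grip_force: 15.0
```

Request:
{"fn": "step_arm", "kwargs": {
  "plan": [
    {"dx": 0.01, "dy": 0, "dz": 0, "rx": 0, "ry": 0, "rz": 0, "claw": 1},
    {"dx": 0.01, "dy": 0, "dz": 0, "rx": 0, "ry": 0, "rz": 0, "claw": 1},
    {"dx": 0.01, "dy": 0, "dz": 0, "rx": 0, "ry": 0, "rz": 0, "claw": 1}
  ]
}}

```text
time_s: 11.55
ee_pos: [0.461, -0.1074, 0.0087]
eef_rot: [3.142, -0.0, -0.207]
force: [-1.6, 1.3, -2.3]
grip_width: 0.0435
grip_force: 15.0
```

Request:
{"fn": "step_arm", "kwargs": {
  "plan": [
    {"dx": 0.01, "dy": -0.002, "dz": 0, "rx": 0, "ry": 0, "rz": 0, "claw": 1},
    {"dx": 0.01, "dy": 0, "dz": 0, "rx": 0, "ry": 0, "rz": 0, "claw": 1}
  ]
}}

```text
time_s: 11.75
ee_pos: [0.463, -0.1076, 0.0086]
eef_rot: [3.142, 0.0, -0.207]
force: [0.5, 0.4, -1.5]
grip_width: 0.0439
grip_force: 15.0
```

Request:
{"fn": "step_arm", "kwargs": {
  "plan": [
    {"dx": 0.01, "dy": 0, "dz": 0, "rx": 0, "ry": 0, "rz": 0, "claw": 1},
    {"dx": 0, "dy": 0, "dz": 0, "rx": 0, "ry": 0, "rz": 0, "claw": 1}
  ]
}}

```text
time_s: 11.95
ee_pos: [0.464, -0.1078, 0.0086]
eef_rot: [-3.142, -0.0, -0.206]
force: [0.2, -1.3, -1.3]
grip_width: 0.0435
grip_force: 15.0
```

Request:
{"fn": "step_arm", "kwargs": {
  "plan": [
    {"dx": 0.01, "dy": 0, "dz": 0, "rx": 0, "ry": 0, "rz": 0, "claw": 1},
    {"dx": 0, "dy": 0, "dz": 0, "rx": 0, "ry": 0, "rz": 0, "claw": 1}
  ]
}}

```text
time_s: 12.15
ee_pos: [0.4649, -0.108, 0.0086]
eef_rot: [-3.142, -0.0, -0.206]
force: [-0.2, 1.0, -3.4]
grip_width: 0.0438
grip_force: 15.0
```

Request:
{"fn": "step_arm", "kwargs": {
  "plan": [
    {"dx": 0.01, "dy": 0, "dz": 0, "rx": 0, "ry": 0, "rz": 0, "claw": 1},
    {"dx": 0, "dy": 0, "dz": 0, "rx": 0, "ry": 0, "rz": 0, "claw": 1}
  ]
}}

```text
time_s: 12.35
ee_pos: [0.4659, -0.1082, 0.0086]
eef_rot: [-3.142, 0.0, -0.207]
force: [-0.1, 0.1, -1.3]
grip_width: 0.0434
grip_force: 15.0
```

Request:
{"fn": "step_arm", "kwargs": {
  "plan": [
    {"dx": 0.007, "dy": 0, "dz": 0, "rx": 0, "ry": 0, "rz": 0, "claw": 1},
    {"dx": 0, "dy": 0, "dz": 0, "rx": 0, "ry": 0, "rz": 0, "claw": 1}
  ]
}}

```text
time_s: 12.55
ee_pos: [0.466, -0.1082, 0.0084]
eef_rot: [-3.142, 0.001, -0.207]
force: [-4.8, 0.6, -1.5]
grip_width: 0.0438
grip_force: 15.0
```

Request:
{"fn": "step_arm", "kwargs": {
  "plan": [
    {"dx": 0.007, "dy": 0, "dz": 0, "rx": 0, "ry": 0, "rz": 0, "claw": 1},
    {"dx": 0, "dy": 0, "dz": 0, "rx": 0, "ry": 0, "rz": 0, "claw": 1}
  ]
}}

```text
time_s: 12.75
ee_pos: [0.466, -0.1082, 0.0082]
eef_rot: [-3.141, 0.003, -0.206]
force: [-8.8, 1.4, -1.0]
grip_width: 0.0435
grip_force: 15.0
```

The slot root is against the pin at 8.8 N after about 15 mm of travel inside the slot. I'll back off to a light touch and lower onto the bed.

Request:
{"fn": "step_arm", "kwargs": {
  "plan": [
    {"dx": -0.009, "dy": 0, "dz": 0, "rx": 0, "ry": 0, "rz": 0, "claw": 1},
    {"dx": 0, "dy": 0, "dz": 0.008, "rx": 0, "ry": 0, "rz": 0, "claw": 1},
    {"dx": 0, "dy": 0, "dz": 0, "rx": 0, "ry": 0, "rz": 0, "claw": 1}
  ]
}}

```text
time_s: 13.05
ee_pos: [0.466, -0.1082, 0.0077]
eef_rot: [-3.142, 0.001, -0.207]
force: [-5.3, 1.1, 0.7]
grip_width: 0.044
grip_force: 15.0
```

Request:
{"fn": "step_arm", "kwargs": {
  "plan": [
    {"dx": 0, "dy": 0, "dz": 0.006, "rx": 0, "ry": 0, "rz": 0, "claw": 1},
    {"dx": 0, "dy": 0, "dz": 0, "rx": 0, "ry": 0, "rz": 0, "claw": 1}
  ]
}}

```text
time_s: 13.25
ee_pos: [0.466, -0.1082, 0.0071]
eef_rot: [-3.142, 0.001, -0.207]
force: [-5.8, 1.2, 0.5]
grip_width: 0.0434
grip_force: 15.0
```

Request:
{"fn": "step_arm", "kwargs": {
  "plan": [
    {"dx": 0, "dy": 0, "dz": 0.006, "rx": 0, "ry": 0, "rz": 0, "claw": 1},
    {"dx": 0, "dy": 0, "dz": 0, "rx": 0, "ry": 0, "rz": 0, "claw": 1}
  ]
}}

```text
time_s: 13.45
ee_pos: [0.4661, -0.1082, 0.0068]
eef_rot: [-3.142, 0.001, -0.206]
force: [-6.6, 1.5, 3.4]
grip_width: 0.0436
grip_force: 15.0
```

Request:
{"fn": "step_arm", "kwargs": {
  "plan": [
    {"dx": -0.007, "dy": 0, "dz": 0, "rx": 0, "ry": 0, "rz": 0, "claw": 1},
    {"dx": 0, "dy": 0, "dz": 0.003, "rx": 0, "ry": 0, "rz": 0, "claw": 1},
    {"dx": 0, "dy": 0, "dz": 0, "rx": 0, "ry": 0, "rz": 0, "claw": 1}
  ]
}}

```text
time_s: 13.75
ee_pos: [0.4659, -0.1082, 0.0064]
eef_rot: [3.142, -0.001, -0.207]
force: [-1.2, 0.5, -1.6]
grip_width: 0.0437
grip_force: 15.0
```

Request:
{"fn": "step_arm", "kwargs": {
  "plan": [
    {"dx": 0, "dy": 0, "dz": 0.004, "rx": 0, "ry": 0, "rz": 0, "claw": 1},
    {"dx": 0, "dy": 0, "dz": 0, "rx": 0, "ry": 0, "rz": 0, "claw": 1}
  ]
}}

```text
time_s: 13.95
ee_pos: [0.4659, -0.1082, 0.0059]
eef_rot: [3.142, -0.0, -0.207]
force: [-0.1, -0.3, -3.1]
grip_width: 0.0437
grip_force: 15.0
```

Indeed that was friction on the pin, so the iron isn't on the bed yet. Lowering further.

Request:
{"fn": "step_arm", "kwargs": {
  "plan": [
    {"dx": 0, "dy": 0, "dz": 0.004, "rx": 0, "ry": 0, "rz": 0, "claw": 1},
    {"dx": 0, "dy": 0, "dz": 0, "rx": 0, "ry": 0, "rz": 0, "claw": 1}
  ]
}}

```text
time_s: 14.15
ee_pos: [0.4658, -0.1082, 0.0057]
eef_rot: [3.142, -0.0, -0.206]
force: [-0.1, 0.7, -1.4]
grip_width: 0.0438
grip_force: 15.0
```

Request:
{"fn": "step_arm", "kwargs": {
  "plan": [
    {"dx": 0, "dy": 0, "dz": 0.004, "rx": 0, "ry": 0, "rz": 0, "claw": 1},
    {"dx": 0, "dy": 0, "dz": 0, "rx": 0, "ry": 0, "rz": 0, "claw": 1}
  ]
}}

```text
time_s: 14.35
ee_pos: [0.4659, -0.1082, 0.0056]
eef_rot: [3.142, -0.001, -0.207]
force: [-1.9, 0.4, 6.6]
grip_width: 0.0439
grip_force: 15.0
```

Request:
{"fn": "step_arm", "kwargs": {
  "plan": [
    {"dx": 0, "dy": 0, "dz": 0.004, "rx": 0, "ry": 0, "rz": 0, "claw": 1},
    {"dx": 0, "dy": 0, "dz": 0, "rx": 0, "ry": 0, "rz": 0, "claw": 1}
  ]
}}

```text
time_s: 14.55
ee_pos: [0.4659, -0.1082, 0.0056]
eef_rot: [3.142, -0.001, -0.206]
force: [-4.9, 1.8, 12.5]
grip_width: 0.0437
grip_force: 15.0
```

The iron is on the bed (z stopped, Fz up). I'll unload, release and lift straight off.

Request:
{"fn": "step_arm", "kwargs": {
  "plan": [
    {"dx": 0, "dy": 0, "dz": -0.008, "rx": 0, "ry": 0, "rz": 0, "claw": 1},
    {"dx": 0.002, "dy": 0, "dz": 0, "rx": 0, "ry": 0, "rz": 0, "claw": 1}
  ],
  "grip_force": 8
}}

```text
time_s: 14.75
ee_pos: [0.4658, -0.1082, 0.0056]
eef_rot: [-3.142, -0.0, -0.207]
force: [-3.5, 0.1, 4.5]
grip_width: 0.0439
grip_force: 8.0
```

Request:
{"fn": "step_arm", "kwargs": {
  "plan": [
    {"dx": 0, "dy": 0, "dz": 0, "rx": 0, "ry": 0, "rz": 0, "claw": 0.3},
    {"dx": 0, "dy": 0, "dz": 0, "rx": 0, "ry": 0, "rz": 0, "claw": 0.2},
    {"dx": 0, "dy": 0, "dz": 0, "rx": 0, "ry": 0, "rz": 0, "claw": 0.2},
    {"dx": 0, "dy": 0, "dz": 0, "rx": 0, "ry": 0, "rz": 0, "claw": 0.2},
    {"dx": 0, "dy": 0, "dz": 0, "rx": 0, "ry": 0, "rz": 0, "claw": 0.2},
    {"dx": 0, "dy": 0, "dz": -0.2, "rx": 0, "ry": 0, "rz": 0, "claw": 0.2},
    {"dx": 0, "dy": 0, "dz": -0.3, "rx": 0, "ry": 0, "rz": 0, "claw": 0.2},
    {"dx": 0, "dy": 0, "dz": -0.3, "rx": 0, "ry": 0, "rz": 0, "claw": 0.2},
    {"dx": 0, "dy": 0, "dz": -0.3, "rx": 0, "ry": 0, "rz": 0, "claw": 0.2},
    {"dx": 0, "dy": 0, "dz": 0, "rx": 0, "ry": 0, "rz": 0, "claw": 0.2}
  ]
}}

```text
time_s: 15.75
ee_pos: [0.4675, -0.1087, 0.1191]
eef_rot: [3.141, -0.006, -0.206]
force: [-1.0, -0.5, -0.1]
grip_width: 0.0749
grip_force: 0.0
```

```bash
python3 - <<'E'
from h import *
o=telemetry.get_obs();print(o["grip_width"],o["ee_pos"],o["eef_rot"],o["force"])
s=viewer.camera("side"); save(s,"s4.png",(220,185,310,260),8)
W=cloud(s); P=W[222:233,230:275].reshape(-1,3); P=P[(P[:,2]>.03)&(P[:,2]<.05)]
A=np.c_[P[:,:2]-P[:,:2].mean(0),np.ones(len(P))]; print("plane slope",np.linalg.lstsq(A,P[:,2],rcond=None)[0],len(P))
E
```

```text
0.07494623899750798 [ 0.46751704 -0.10868408  0.11914143] [ 3.14100345 -0.00612204 -0.20647958] [-0.99723444 -0.50479681 -0.11508386]
plane slope [-0.00763304 -0.03246583  0.04136748] 388
```

View pics/s4.png

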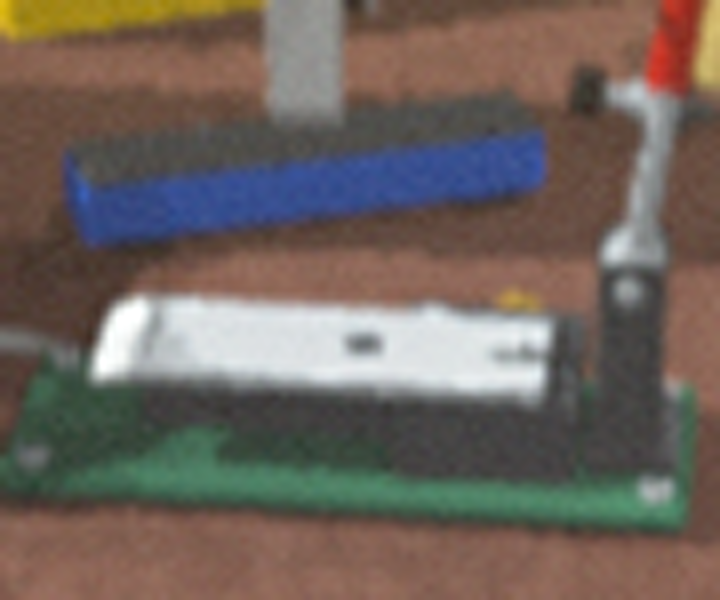

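The iron lies flat with the pin at the slot's root (px (510,353)), and the lever still stands open. Next I'll close the fingers, go up and over, and drop behind the lever at jig x of about 150.

Request:
{"fn": "step_arm", "kwargs": {
  "plan": [
    {"dx": 0, "dy": 0, "dz": -0.38, "rx": 0, "ry": 0, "rz": 0, "claw": 1},
    {"dx": 0, "dy": -0.06, "dz": -0.38, "rx": 0, "ry": 0, "rz": 0, "claw": 1},
    {"dx": 0.33, "dy": 0, "dz": 0, "rx": 0, "ry": 0, "rz": 0, "claw": 1},
    {"dx": 0.33, "dy": 0, "dz": 0, "rx": 0, "ry": 0, "rz": 0, "claw": 1},
    {"dx": 0.34, "dy": 0, "dz": 0, "rx": 0, "ry": 0, "rz": 0, "claw": 1},
    {"dx": 0.34, "dy": 0, "dz": 0, "rx": 0, "ry": 0, "rz": 0, "claw": 1},
    {"dx": 0, "dy": 0, "dz": 0, "rx": 0, "ry": 0, "rz": 0, "claw": 1},
    {"dx": 0, "dy": 0, "dz": 0, "rx": 0, "ry": 0, "rz": 0, "claw": 1},
    {"dx": 0, "dy": 0, "dz": 0, "rx": 0, "ry": 0, "rz": 0, "claw": 1},
    {"dx": 0, "dy": 0, "dz": 0, "rx": 0, "ry": 0, "rz": 0, "claw": 1}
  ]
}}

```text
time_s: 16.8
ee_pos: [0.5976, -0.1297, 0.1918]
eef_rot: [-3.142, -0.0, -0.207]
force: [-0.3, -0.1, 0.6]
grip_width: 0.0011
grip_force: 0.0
```

Request:
{"fn": "step_arm", "kwargs": {
  "plan": [
    {"dx": 0, "dy": 0, "dz": 0.3, "rx": 0, "ry": 0, "rz": 0, "claw": 1},
    {"dx": 0, "dy": 0, "dz": 0.3, "rx": 0, "ry": 0, "rz": 0, "claw": 1},
    {"dx": 0, "dy": 0, "dz": 0.07, "rx": 0, "ry": 0, "rz": 0, "claw": 1},
    {"dx": 0, "dy": 0, "dz": 0, "rx": 0, "ry": 0, "rz": 0, "claw": 1},
    {"dx": 0, "dy": 0, "dz": 0, "rx": 0, "ry": 0, "rz": 0, "claw": 1}
  ]
}}

```text
time_s: 17.3
ee_pos: [0.5987, -0.1299, 0.1263]
eef_rot: [3.141, -0.002, -0.206]
force: [1.2, -0.0, 1.0]
grip_width: 0.0002
grip_force: 0.0
```

```bash
python3 - <<'E'
from h import *
o=telemetry.get_obs();p=o["ee_pos"];print(o["grip_width"],p,o["eef_rot"],o["force"]); j=jigxy([p],(.4524,-.0992),-11.85)[0]*1000; print(j)
s=viewer.camera("side"); save(s,"s5.png",(255,160,335,235),8)
x,z=j[0],p[2]*1000+18
for t in np.linspace(1.7,0,18):
    X=106-80*np.cos(t)+6.5*np.sin(t)+8; Z=68+80*np.sin(t)+6.5*np.cos(t)
    print(round(t,2),"dx %.3f dz %.3f"%((X-x)/100,-(Z-z)/100)); x,z=X,Z
E
```

```text
0.00017016920298832463 [ 0.59874056 -0.12994027  0.12630539] [ 3.14144336e+00 -2.15288327e-03 -2.06496891e-01] [ 1.19762629 -0.04798109  1.00524734]
[ 1.49534349e+02 -3.40930680e-02]
1.7 dx -0.188 dz -0.022
1.6 dx -0.079 dz -0.013
1.5 dx -0.080 dz -0.005
1.4 dx -0.080 dz 0.003
1.3 dx -0.079 dz 0.011
1.2 dx -0.078 dz 0.019
1.1 dx -0.076 dz 0.027
1.0 dx -0.073 dz 0.034
0.9 dx -0.069 dz 0.041
0.8 dx -0.064 dz 0.048
0.7 dx -0.059 dz 0.054
0.6 dx -0.054 dz 0.060
0.5 dx -0.047 dz 0.065
0.4 dx -0.041 dz 0.069
0.3 dx -0.034 dz 0.073
0.2 dx -0.026 dz 0.076
0.1 dx -0.018 dz 0.078
0.0 dx -0.010 dz 0.080
```

View pics/s5.png

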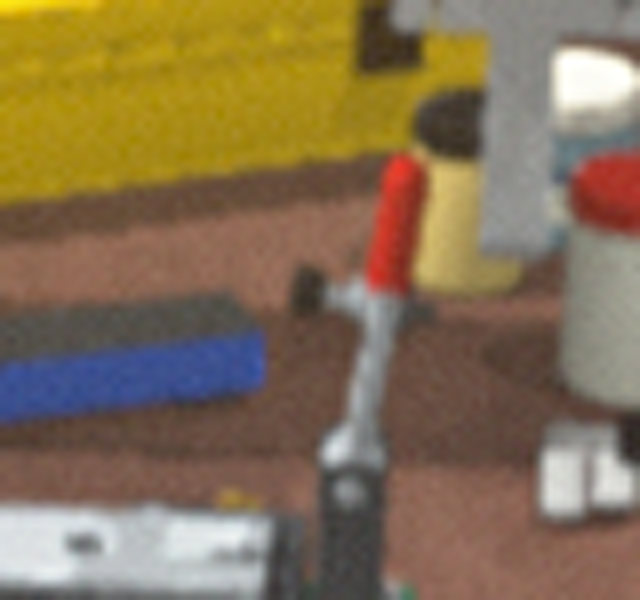

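The closed fingers (tip at (515,250)) stand behind the red grip, whose middle is near (397,225). Pushing it over in an arc.

Request:
{"fn": "step_arm", "kwargs": {
  "plan": [
    {"dx": -0.19, "dy": 0, "dz": -0.02, "rx": 0, "ry": 0, "rz": 0, "claw": 1},
    {"dx": -0.08, "dy": 0, "dz": -0.013, "rx": 0, "ry": 0, "rz": 0, "claw": 1},
    {"dx": -0.08, "dy": 0, "dz": -0.005, "rx": 0, "ry": 0, "rz": 0, "claw": 1},
    {"dx": -0.08, "dy": 0, "dz": 0.003, "rx": 0, "ry": 0, "rz": 0, "claw": 1},
    {"dx": -0.08, "dy": 0, "dz": 0.011, "rx": 0, "ry": 0, "rz": 0, "claw": 1},
    {"dx": -0.078, "dy": 0, "dz": 0.019, "rx": 0, "ry": 0, "rz": 0, "claw": 1},
    {"dx": -0.076, "dy": 0, "dz": 0.027, "rx": 0, "ry": 0, "rz": 0, "claw": 1}
  ]
}}

```text
time_s: 18.05
ee_pos: [0.5327, -0.1161, 0.1222]
eef_rot: [-3.142, -0.0, -0.207]
force: [3.2, -0.5, -1.1]
grip_width: 0.0007
grip_force: 1.0
```

Request:
{"fn": "step_arm", "kwargs": {
  "plan": [
    {"dx": -0.073, "dy": 0, "dz": 0.034, "rx": 0, "ry": 0, "rz": 0, "claw": 1},
    {"dx": -0.069, "dy": 0, "dz": 0.041, "rx": 0, "ry": 0, "rz": 0, "claw": 1},
    {"dx": -0.064, "dy": 0, "dz": 0.048, "rx": 0, "ry": 0, "rz": 0, "claw": 1},
    {"dx": -0.059, "dy": 0, "dz": 0.054, "rx": 0, "ry": 0, "rz": 0, "claw": 1},
    {"dx": -0.054, "dy": 0, "dz": 0.06, "rx": 0, "ry": 0, "rz": 0, "claw": 1},
    {"dx": -0.047, "dy": 0, "dz": 0.065, "rx": 0, "ry": 0, "rz": 0, "claw": 1},
    {"dx": -0.041, "dy": 0, "dz": 0.069, "rx": 0, "ry": 0, "rz": 0, "claw": 1}
  ]
}}

```text
time_s: 18.75
ee_pos: [0.4931, -0.1078, 0.0848]
eef_rot: [3.142, -0.0, -0.207]
force: [3.1, -1.0, 1.9]
grip_width: 0.0002
grip_force: 1.1
```

Request:
{"fn": "step_arm", "kwargs": {
  "plan": [
    {"dx": -0.034, "dy": 0, "dz": 0.073, "rx": 0, "ry": 0, "rz": 0, "claw": 1},
    {"dx": -0.026, "dy": 0, "dz": 0.076, "rx": 0, "ry": 0, "rz": 0, "claw": 1},
    {"dx": -0.018, "dy": 0, "dz": 0.07, "rx": 0, "ry": 0, "rz": 0, "claw": 1},
    {"dx": 0, "dy": 0, "dz": 0, "rx": 0, "ry": 0, "rz": 0, "claw": 1}
  ]
}}

```text
time_s: 19.15
ee_pos: [0.485, -0.1061, 0.0623]
eef_rot: [-3.141, 0.002, -0.207]
force: [0.4, -0.4, -0.1]
grip_width: 0.0005
grip_force: 0.0
```

Request:
{"fn": "step_arm", "kwargs": {
  "plan": [
    {"dx": -0.01, "dy": 0, "dz": 0.03, "rx": 0, "ry": 0, "rz": 0, "claw": 1},
    {"dx": 0, "dy": 0, "dz": 0, "rx": 0, "ry": 0, "rz": 0, "claw": 1}
  ]
}}

```text
time_s: 19.35
ee_pos: [0.485, -0.1061, 0.0607]
eef_rot: [3.142, -0.001, -0.206]
force: [0.4, -0.2, 3.9]
grip_width: 0.0004
grip_force: 2.2
```

Request:
{"fn": "step_arm", "kwargs": {
  "plan": [
    {"dx": 0, "dy": 0, "dz": 0.025, "rx": 0, "ry": 0, "rz": 0, "claw": 1},
    {"dx": 0, "dy": 0, "dz": 0, "rx": 0, "ry": 0, "rz": 0, "claw": 1}
  ]
}}

```text
time_s: 19.55
ee_pos: [0.4852, -0.1061, 0.0597]
eef_rot: [3.141, -0.001, -0.206]
force: [-9.9, 2.6, 26.6]
grip_width: 0.0006
grip_force: 13.1
```

Request:
{"fn": "step_arm", "kwargs": {
  "plan": [
    {"dx": 0, "dy": 0, "dz": 0.01, "rx": 0, "ry": 0, "rz": 0, "claw": 1},
    {"dx": 0, "dy": 0, "dz": 0, "rx": 0, "ry": 0, "rz": 0, "claw": 1}
  ]
}}

```text
time_s: 19.75
ee_pos: [0.4852, -0.1061, 0.0594]
eef_rot: [3.141, -0.001, -0.206]
force: [-13.6, 4.0, 35.2]
grip_width: 0.0005
grip_force: 17.7
```

The lever is hard on its stop. Backing straight off.

Request:
{"fn": "step_arm", "kwargs": {
  "plan": [
    {"dx": 0, "dy": 0, "dz": -0.05, "rx": 0, "ry": 0, "rz": 0, "claw": 1},
    {"dx": 0, "dy": 0, "dz": -0.2, "rx": 0, "ry": 0, "rz": 0, "claw": 1},
    {"dx": 0, "dy": 0, "dz": -0.4, "rx": 0, "ry": 0, "rz": 0, "claw": 1},
    {"dx": -0.3, "dy": 0, "dz": -0.3, "rx": 0, "ry": 0, "rz": 0, "claw": 1},
    {"dx": -0.3, "dy": 0, "dz": 0, "rx": 0, "ry": 0, "rz": 0, "claw": 1},
    {"dx": 0, "dy": 0, "dz": 0, "rx": 0, "ry": 0, "rz": 0, "claw": 1},
    {"dx": 0, "dy": 0, "dz": 0, "rx": 0, "ry": 0, "rz": 0, "claw": 1}
  ]
}}

```text
time_s: 20.45
ee_pos: [0.4261, -0.0937, 0.1521]
eef_rot: [3.142, -0.0, -0.207]
force: [-0.2, -0.3, -1.0]
grip_width: 0.0007
grip_force: 0.0
```

```bash
python3 - <<'E'
from h import *
s=viewer.camera("side"); W=cloud(s); hs=cv2.cvtColor(s["img"],cv2.COLOR_RGB2HSV)
J=np.dstack([jigxy(W.reshape(-1,3),(.4524,-.0992),-11.85).reshape(420,560,2),W[...,2]])*1000
red=((hs[...,0]<8)|(hs[...,0]>172))&(hs[...,1]>150)&(abs(J[...,1])<20)&(J[...,0]>-20)&(J[...,0]<125)&(J[...,2]>45)
P=J[red]; print("lever red",len(P),P.mean(0),P.min(0),P.max(0), "slope",np.polyfit(P[:,0],P[:,2],1))
m=(J[...,2]>35)&(J[...,2]<48)&(abs(J[...,1])<40)&(J[...,0]>-70)&(J[...,0]<90)&(s["img"].mean(2)>120)
Q=J[m]; print("iron",len(Q),np.percentile(Q,[1,50,99],axis=0).round(1))
print(telemetry.get_obs()["force"], [(n,viewer.recognise(n,s)[:1]) for n in ("battery_a","caliper","jar_cream")])
E
```

```text
lever red 78 [28.80829642 -1.68593969 69.79672654] [11.24661356 -8.78169618 62.96166638] [46.85211579  7.3697066  74.34278325] slope [-2.17042800e-02  7.04219899e+01]
iron 529 [[-45.5 -29.2  35.9]
 [ 21.1  -8.5  41.4]
 [ 84.   28.7  45. ]]
[-0.03025932  0.47703351 -0.21828327] [('battery_a', [{'rect': [351.3, 226.1, 358.2, 246.2], 'score': 0.68}]), ('caliper', [{'rect': [325.3, 206.8, 405.2, 220.1], 'score': 0.65}]), ('jar_cream', [{'rect': [306.1, 170.6, 318.2, 201.3], 'score': 0.86}])]
```

```bash
python3 -c "
from station import hand_in
print(hand_in())"
```

```text
the job is handed in; nothing more can be done
None
```

The job is handed in: the iron lies flat on the green jig's bed with the pin home in its slot, the clamp lever reads shut in the last depth check, and the arm is clear; I got no verdict back from the judge.

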